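# Clamp a glass panel square and start the self-tapping fence screw

## Robot

A 6-joint arm with a two-finger parallel gripper is mounted at the origin on the work surface. World frame = base frame: x ahead of the robot, y to its left, z up, the work surface at z = 0. Lengths are in m, angles in rad, forces in N, time in s.
With the tool pointing down it reaches from about 0.325 to 0.85 m from the base axis. Payload 15.5 kg.
Tool frame: the origin (TCP) lies on the centre line of the jaws, within the pads' length; the fingertips stand 22 mm ahead of it and the grasp point (between the pads) lies 3 mm ahead of it; z points along the fingers, y is the line along which they close (so a half turn about z gives the same grasp; the last joint's range is limited). The gripper opens to 91 mm and grips with 3 to 60 N. Pads are 32 mm wide; open, the fingers measure 118 mm over their backs; the gripper's body (76 mm by 178 mm) begins 60 mm behind the grasp point.
Start: joints at [-1.335, 0.494, 1.345, -0, 1.302, -0.096], TCP at [0.203, -0.591, 0.236] pointing down, gripper open.
Joint ranges: [-2.91, 2.91], [-0.82, 2.16], [0.22, 2.67], [-1.22, 4.37], [0.12, 2.79], [-3.08, 3.08]. Speed limits (rad/s): [1.89, 1.89, 2.57, 3.01, 3.01, 3.01].

## Interface

Orientations are given as a unit quaternion [x, y, z, w].
In Python, from cell import * gives the robot as it stands. The module is installed in compiled form; this text tells all that it offers.
- The arm moves only by the shell command python3 -m jog 'ROWS'. ROWS is JSON, a list of rows, each a list of 7 numbers: the opening, from -1 (shut) to 1 (fully open), then the shift along the tool's x, y, z in cm, then the turn, a rotation vector about the tool's x, y, z in rad. A call has 1 to 10 rows; each row is the pose to reach, as a shift and turn from the pose commanded when the call began, along the tool's axes at that moment; what a row does not reach only later rows make up. A row lasts 1/8 s, in which the tool goes at most 62.5 mm and 10.7 degrees, less where a joint would pass 70% of its speed; a pose out of reach is approached as far as the arm can. A call with a gripper value outside its range is refused whole. The fingers move at their own pace and stop on an object; the grip force is fixed at half the most. Time passes only in rows, so rows that repeat a pose let the fingers close. It gives the time, the measured TCP pose, the force, the opening and the grip force at its end, in the units of the state.
- observe(): the state, without advancing time (a new reading comes with each control period).
- get_image(name): name is "scene" or "top" or "wrist"; returns the picture (384x512x3 uint8, red, green, blue); there is no depth.
- camera_params(name): a dict with "fx", "fy", "cx", "cy" (pixels), "R" (3x3) and "t" (3): a world point X has camera coordinates R X + t. Camera axes: x right, y down, z forward; pixel columns grow to the right and rows downward; lengths in m; the calibration is good to about 2 mm. The wrist camera is an equidistant fisheye: a pixel r from the principal point sees the ray r / f radians off the axis. A picture is of the moment at which its call begins: read the wrist's pose just before it. camera_params takes no time and is no camera call; for the wrist camera it gives the pose at the moment of the call.
- hand_in(): hands the job in; it is judged then, once.
Trained networks look in the newest picture that a camera, given by its name, has taken for a name from the list of things; names that differ only in an ending like _2 or _b are one class to them, and where a whole thing is asked for, a point or a joint stands for the part that bears it (a point fixed in the world has none). Each returns a list of dicts, best first, with "p" (0 to 1); they miss things now and then, are a little off and sometimes report something else, mostly with a low value. They report only what shows in the picture. A call takes as long as a camera call. They do not tell look-alikes from the thing itself.
- search_frame(camera, query): "point" ([x, y, z] in m, in world coordinates, good to about 4 mm: the middle of the surface that is visible of it).
- trace(camera, query): "mask" (384x512 bool, what is visible of it).
The state is a dict: "time_s": time; "joint_pos": joint angles; "joint_vel": joint speeds; "effort": joint torques, N m; "tcp_pos": TCP position; "ee_rot": TCP orientation; "ft_force": force on the tool from outside, world axes, zero at the start; "wrist_torque": the same for the moment, N m; "finger_gap": finger opening in m; "gripper_force": force on a finger pad.
Only numpy, scipy, OpenCV 4.12 (cv2) and the standard library are available. Lean on these libraries where they do the work, as an engineer would, in place of code of your own. Each camera call takes 0.05 s, during which the arm holds its last target. There are 200 camera calls.

## Task

Slide the wooden fence gently across the glazing board until the glass panel is squared up snug between the fence and the fixed batten. Then lock the fence with its self-tapping square-headed screw: press firmly down while turning it clockwise, so that it bites and cuts its first thread (not spinning in the hole without advancing, and not rammed straight in), until its collar is down on the fence and the panel is still snug. Do not press hard on the glass, leave the other things where they are, and let go.

Things in the scene. Friction and masses are not known exactly. Their poses are not given: they have to be found in the camera images.
- board: fixed plywood board on the bench, 18 mm thick, x -150 to 150, y -155 to 165 mm about its origin (on its underside); z up. A fixed wooden batten (220 mm along x, 20 wide, 14 high) stands on it at the -y side, inner face at y = -85 mm; the fence is at the +y side and slides towards -y.
- panel: loose, fragile stained glass panel with copper borders, 160 x 120 x 8 mm (x, y, z), about 0.5 kg, on the board between batten and fence. Origin: centre of its underside; axes nearly the board's. Starts a few mm off the batten, a little askew; snug, its centre is at y = -25 mm of the board. It takes up to 25 N.
- fence (a joint): travel in m of the wooden fence towards the board's -y. A bar 250 mm along x, 30 wide, 16 high on the board (top 34 mm above the bench); at 0 (open) its middle is at the board's y = 105 mm. Slides stiffly (about 5 N; with the panel about 9 N), stays where left. About 0.055 when the panel is snug between it and the batten.
- fence_push (a point): middle of the fence's outer face (away from the panel, facing the board's +y), 8 mm above the board's top; axes as the board's. Push this face, here or beside the screw, towards the board's -y.
- screw_feed (a joint): how far in m the screw has gone down: 0 at the start, with a 4 mm gap between the collar under its head and the fence; 0.004 = collar down on the fence. Pressed without turning it does not sink under 40 N; rammed harder it strips the hole. Pulling up or turning back does not raise it.
- screw_slip (a joint): turn in rad of the screw's head in excess of its thread's advance (clockwise positive); stays constant while it bites, near 0 at the start; grows when the head spins without biting. Turned clockwise from above it sinks 7 mm a turn (3.6 rad in all) while pressed down with over 12 N (15 to 20 N is good), else spins. Past 3.5 the hole is reamed out, below -1.5 stripped. Turning takes 0.04 N m.
- screw_head (a point): centre of the screw's upright square steel head, 22 x 22 x 22 mm, in the middle of the fence and moving with it. Its underside is 42 and top 64 mm above the bench at the start, 4 mm lower at the end; below is a round collar, 31 mm across, 4 thick. Axes square to the flats, turning with it, z up; can be gripped afresh every quarter turn.
- flux_bottle: white plastic bottle, 52 mm across, 130 mm tall, standing on the bench beyond the batten; origin at the centre of its underside. Bystander.
- foil_roll: flat roll of copper foil, ring of 72 mm outside and 44 mm inside diameter, 12 mm high, lying on the bench beyond the batten; origin at the centre of its underside. Bystander.
- brush: flux brush lying on the bench off the fence's side of the board; origin under its middle. Bystander.
Not all that is in view belongs to the job. What is shaped like the panel but yellow is not meant.

How it is judged:
On the way, in this order (a step that is already met when the one before it is completed fails the run):
1. the fence holds the panel snug against the batten (value of joint fence above 0.053 m and y of panel in the frame of board between -0.0275 and -0.0225 m and angle between the y axis of panel and the y axis of board, either way round below 0.03 rad), for 0.2 s.
2. the screw has cut its first thread: at least 2.8 mm down (value of joint screw_feed above 0.0028 m), for 0.2 s.
At the end, for the whole second after the job is handed in: The screw has gone down at least 2.8 mm of its 4 mm (collar within 1.2 mm of the fence); the fence is within 2 mm of its snug place (joint above 0.053 m); the panel's centre is within 2.5 mm of its snug place across the board (y = -25 mm), within 0.03 rad of square to the board, and at rest (all of step 1 and value of joint screw_feed above 0.0028 m and linear speed of panel below 0.01 m/s); the robot touches nothing.
It fails at once if the fence or the robot presses the glass panel with more than 25 N (contact force between panel and fence above 25 N or contact force between panel and the arm above 25 N or contact force between panel and the fingers above 25 N).
It fails at once if the screw is rammed in without turning, stripping the hole (screw_slip below -1.5 rad) (value of joint screw_slip below -1.5 rad).
It fails at once if the screw spins without biting until the hole is reamed out (screw_slip beyond 3.5 rad) (value of joint screw_slip above 3.5 rad).
It fails at once if a bystander is moved more than 30 mm (distance of any of flux_bottle, foil_roll, brush from where it was at the start of the episode above 0.03 m).
It also fails if it takes over 72 s, if anything falls off the work surface, if the arm or the gripper's body presses on something with over 40 N, if the wrist force passes 120 N, or if a joint passes its speed limit or range.

## Working session

There is one attempt and no reset: what is moved stays moved. The work goes in short steps, Python scripts to look and compute and a shell command to move; the robot and the scene stay as the last step left them, time stands still between calls to the robot, and variables do not carry over. Pictures are saved under pics/ and viewed, at most 10 in all, crops included, and the job is handed in when it is done.

```bash
mkdir -p pics
cat > h.py <<'E'
from cell import *
import numpy as np, cv2
from scipy.spatial.transform import Rotation as Ro
def ray(p,uv):
    x=(np.array(uv,float)-[p['cx'],p['cy']])/[p['fx'],p['fy']]
    d=np.array([x[0],x[1],1.]); R=np.array(p['R']);t=np.array(p['t'])
    return -R.T@t, R.T@d
def wray(p,uv):
    x=(np.array(uv,float)-[p['cx'],p['cy']])/[p['fx'],p['fy']]
    r=np.hypot(*x); s=np.sin(r)/max(r,1e-9)
    R=np.array(p['R']);t=np.array(p['t'])
    return -R.T@t, R.T@np.array([x[0]*s,x[1]*s,np.cos(r)])
def at(p,uv,z,f=ray):
    o,d=f(p,uv); return o+d*(z-o[2])/d[2]
def save(n,im): cv2.imwrite('pics/'+n,im[:,:,::-1])
E
python3 - <<'E'
from h import *
s=observe(); print(s['time_s'],s['tcp_pos'],s['ee_rot'],s['ft_force'])
ims=[get_image(n) for n in('top','scene')]
save('a.png',ims[0]);save('b.png',ims[1])
for c in('top','scene'):
  for q in('board','panel','fence_push','screw_head','flux_bottle','foil_roll','brush'):
    print(c,q,[(np.round(r['point'],3).tolist(),round(r['p'],2)) for r in search_frame(c,q)][:3])
E
```

```text
0.0 [ 0.20291959 -0.59078303  0.23536135] [ 9.86349319e-01  1.64665353e-01 -5.20893845e-05 -5.83186118e-04] [ 0.55513331 -0.01229595 -0.30490952]
top board [([0.595, -0.033, 0.018], 0.78), ([0.598, -0.297, 0.091], 0.41), ([0.616, 0.036, 0.065], 0.38)]
top panel [([0.247, -0.24, 0.011], 0.72), ([0.574, -0.08, 0.021], 0.66)]
top fence_push [([0.618, 0.03, 0.034], 0.82)]
top screw_head [([0.594, -0.035, 0.016], 0.7)]
top flux_bottle [([0.6, -0.296, 0.092], 0.79)]
top foil_roll [([0.438, -0.239, 0.015], 0.79)]
top brush [([0.722, 0.202, 0.018], 0.72), ([0.433, -0.24, 0.015], 0.48)]
scene board []
scene panel [([0.248, -0.236, 0.008], 0.95), ([0.584, -0.068, 0.029], 0.8)]
scene fence_push [([0.628, 0.041, 0.034], 0.82)]
scene screw_head [([0.626, 0.039, 0.059], 0.78)]
scene flux_bottle [([0.615, -0.286, 0.07], 0.95), ([0.626, 0.044, 0.028], 0.55)]
scene foil_roll [([0.444, -0.235, 0.01], 0.56)]
scene brush [([0.727, 0.203, 0.016], 0.92)]
```

View pics/a.png

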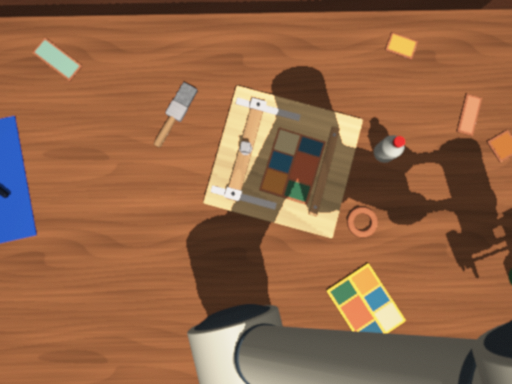

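View pics/b.png

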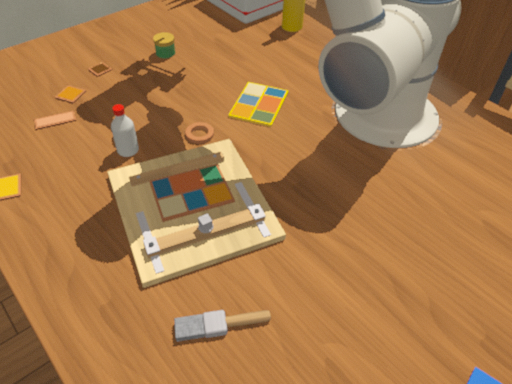

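The top view shows the board with corners near (238,86), (363,119), (332,237) and (205,203). The fence is on its left side with the screw head at (246,147), and the brush is further left. The scene view agrees. Next I fit the board pose.

Run:
```python
from h import *
p=camera_params('top')
C=np.array([at(p,u,.018)[:2] for u in[(238,86),(363,119),(332,237),(205,203)]])
L=np.array([[.15,.165],[.15,-.155],[-.15,-.155],[-.15,.165]])
# rigid fit (may be rotated either way)
for s in(1,-1):
  l=L*s; a=C-C.mean(0); b=l-l.mean(0)
  th=np.arctan2((b[:,0]*a[:,1]-b[:,1]*a[:,0]).sum(),(a*b).sum())
  R=np.array([[np.cos(th),-np.sin(th)],[np.sin(th),np.cos(th)]]); o=C.mean(0)-R@l.mean(0)
  print(s,'yaw',th,'o',o,'res',(C-(l@R.T+o)).round(4).tolist(), 'screw',R@[0,.105]*1+o)
print('screw px@.064',at(p,(246,147),.064))
q=Ro.from_quat(observe()['ee_rot']).as_matrix();print(q.round(3))
```

```text
1 yaw -0.28565232848502564 o [ 0.58950078 -0.06367721] res [[-0.0021, -0.002], [-0.0002, 0.0017], [0.0025, 0.003], [-0.0002, -0.0027]] screw [0.61908803 0.03706798]
-1 yaw 2.8559403251047675 o [ 0.58950078 -0.06367721] res [[-0.0021, -0.002], [-0.0002, 0.0017], [0.0025, 0.003], [-0.0002, -0.0027]] screw [ 0.55991352 -0.16442241]
screw px@.064 [0.61645861 0.03296208 0.064     ]
[[ 0.946  0.325  0.   ]
 [ 0.325 -0.946 -0.   ]
 [-0.     0.    -1.   ]]
```

```bash
python3 -m jog '[[-1,63.1,-50.6,0,0,0,-2.525],[-1,63.1,-50.6,0,0,0,-2.525],[-1,63.1,-50.6,0,0,0,-2.525],[-1,63.1,-50.6,0,0,0,-2.525],[-1,63.1,-50.6,0,0,0,-2.525],[-1,63.1,-50.6,0,0,0,-2.525],[-1,63.1,-50.6,0,0,0,-2.525],[-1,63.1,-50.6,0,0,0,-2.525],[-1,63.1,-50.6,0,0,0,-2.525],[-1,63.1,-50.6,0,0,0,-2.525]]'
cat > rel.py <<'E'
from h import *
import sys
# board->tool shift in cm/rad: python3 rel.py X Y Z (world m) yaw_of_tool_y
s=observe(); R=Ro.from_quat(s['ee_rot']); 
x=[float(a) for a in sys.argv[1:5]]
c,n=np.cos(x[3]),np.sin(x[3])
T=Ro.from_matrix(np.array([[-n,c,0],[c,n,0],[0,0,-1]]).T)
print(s['time_s'],'j',s['joint_pos'].round(2) if hasattr(s['joint_pos'],'round') else s['joint_pos'],(100*R.inv().apply(np.array(x[:3])-s['tcp_pos'])).round(2),(R.inv()*T).as_rotvec().round(3))
E
python3 rel.py .6355 .0927 .18 1.285
```

```text
time_s: 2.05
tcp_pos: [0.5381, -0.061, 0.2361]
ee_rot: [0.448, 0.894, 0.0, 0.0]
ft_force: [1.5, -0.8, 0.8]
finger_gap: 0.0006
gripper_force: 0.0
2.05 j [-0.22  0.38  1.55 -0.    1.21 -0.86] [ 6.5  17.    5.62] [ 0.     0.001 -0.644]
```

```bash
python3 -m jog '[[-1,6.5,17,5.6,0,0,-0.644],[-1,6.5,17,5.6,0,0,-0.644],[-1,6.5,17,5.6,0,0,-0.644],[-1,6.5,17,5.6,0,0,-0.644],[-1,6.5,17,5.6,0,0,-0.644]]'
python3 - <<'E'
from h import *
s=observe();p=camera_params('wrist'); im=get_image('wrist'); save('w1.png',cv2.resize(im,None,fx=1.5,fy=1.5))
print(s['tcp_pos'],s['joint_pos'],s['ft_force'])
for q in('screw_head','fence_push','panel'): print(q,[(np.round(r['point'],3).tolist(),round(r['p'],2)) for r in search_frame('wrist',q)][:2])
o=np.array([.5895,-.0637]);a=-.2857
R=np.array([[np.cos(a),-np.sin(a)],[np.sin(a),np.cos(a)]])
R3=np.array(p['R']);t=np.array(p['t'])
def proj(X):
  c=R3@X+t; th=np.arctan2(np.hypot(c[0],c[1]),c[2]); k=th/np.hypot(c[0],c[1]); return np.round([p['cx']+p['fx']*c[0]*k,p['cy']+p['fy']*c[1]*k],1)
for n,x,y,z in(('head',0,.105,.064),('h11',.011,.116,.064),('h-1',-.011,.116,.064),('face',0,.12,.034),('f+',.1,.12,.034),('f-',-.1,.12,.034),('edge',0,.165,.018)): print(n,proj(np.r_[R@[x,y]+o,z])*1.5)
E
```

```text
time_s: 2.68
tcp_pos: [0.6354, 0.0908, 0.1795]
ee_rot: [0.145, 0.989, -0.0, -0.0]
ft_force: [-0.8, -0.6, -0.0]
finger_gap: 0.0005
gripper_force: 0.0
[0.63542081 0.09076761 0.1794775 ] [ 4.89400731e-02  5.71981780e-01  1.36673071e+00 -8.48757348e-05
  1.20353740e+00 -1.23052691e+00] [-0.76217922 -0.63004025 -0.03486307]
screw_head [([0.614, 0.038, 0.063], 0.81)]
fence_push [([0.576, 0.047, 0.036], 0.82), ([0.452, -0.218, 0.017], 0.19)]
panel [([0.286, -0.184, 0.006], 0.8), ([0.576, -0.068, 0.023], 0.65)]
head [295.5 293.1]
h11 [313.5 309.9]
h-1 [311.85 275.85]
face [325.2 281.4]
f+ [331.8  409.05]
f- [321.45 133.95]
edge [390.45 275.7 ]
```

View pics/w1.png

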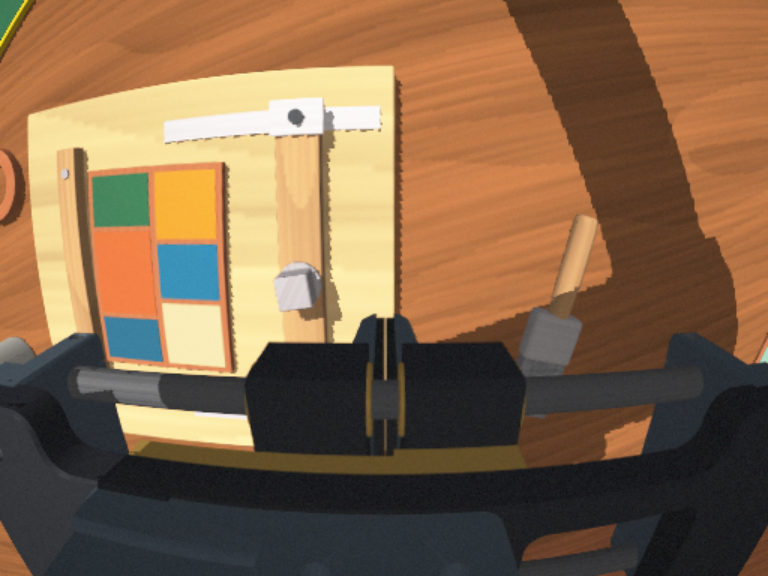

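The wrist view shows the screw head at (294,290), the fence's outer edge at about x=325 and the board edge at x=395. All are within a few pixels of the prediction. I'll descend behind the fence and make contact.

```bash
python3 -m jog '[[-1,0,0,6,0,0,0],[-1,0,0,10,0,0,0],[-1,0,0,12.5,0,0,0],[-1,0,0,13.6,0,0,0],[-1,0,0,13.6,0,0,0],[-1,0,-1,13.6,0,0,0],[-1,0,-2,13.6,0,0,0],[-1,0,-2.3,13.6,0,0,0]]'
python3 -m jog '[[-1,0,-0.3,0,0,0,0],[-1,0,-0.6,0,0,0,0],[-1,0,-0.9,0,0,0,0],[-1,0,-1.2,0,0,0,0],[-1,0,-1.5,0,0,0,0]]'
```

```text
time_s: 3.88
tcp_pos: [0.6288, 0.0672, 0.0445]
ee_rot: [0.146, 0.989, 0.0, 0.0]
ft_force: [-0.6, -0.6, -0.7]
finger_gap: 0.0006
gripper_force: 0.0
time_s: 4.5
tcp_pos: [0.6247, 0.0542, 0.044]
ee_rot: [0.145, 0.989, 0.0, 0.0]
ft_force: [1.9, 5.0, -0.2]
finger_gap: 0.0005
gripper_force: 2.7
```

```bash
python3 -m jog '[[-1,0,-0.3,0,0,0,0],[-1,0,-0.6,0,0,0,0],[-1,0,-0.9,0,0,0,0],[-1,0,-1.2,0,0,0,0],[-1,0,-1.5,0,0,0,0],[-1,0,-1.8,0,0,0,0],[-1,0,-2.1,0,0,0,0],[-1,0,-2.4,0,0,0,0]]'
python3 - <<'E'
from h import *
im=get_image('wrist'); save('w2.png',cv2.resize(im[60:300,:360],None,fx=2,fy=2))
E
```

```text
time_s: 5.5
tcp_pos: [0.6179, 0.0312, 0.044]
ee_rot: [0.145, 0.989, 0.0, 0.0]
ft_force: [1.7, 4.9, -1.1]
finger_gap: 0.0004
gripper_force: 2.7
```

View pics/w2.png

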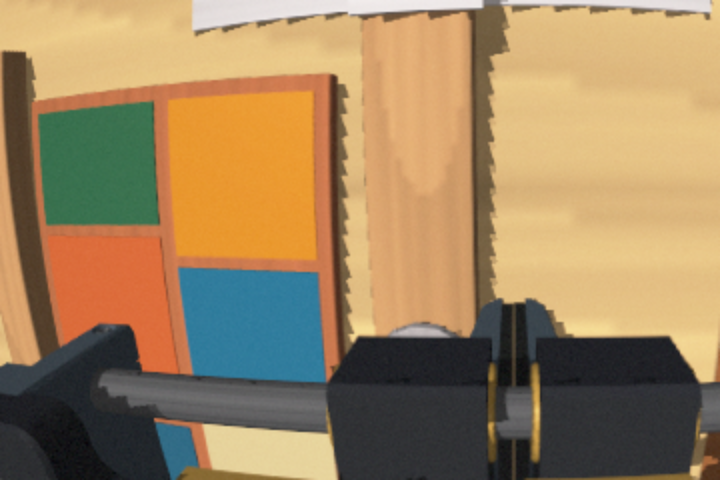

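The fence (x≈365–475) is still about 8–10 mm from the panel's edge at x≈335. The push continues in small steps while I watch the force.

```bash
python3 -m jog '[[-1,0,-0.2,0,0,0,0],[-1,0,-0.4,0,0,0,0],[-1,0,-0.6,0,0,0,0],[-1,0,-0.8,0,0,0,0],[-1,0,-1.0,0,0,0,0]]' | egrep 'tcp|force'
python3 -m jog '[[-1,0,-0.2,0,0,0,0],[-1,0,-0.4,0,0,0,0],[-1,0,-0.6,0,0,0,0]]' | egrep 'tcp|force'
```

```text
tcp_pos: [0.615, 0.0216, 0.0439]
ft_force: [1.9, 4.9, 0.5]
gripper_force: 2.6
tcp_pos: [0.6134, 0.0161, 0.044]
ft_force: [3.1, 7.3, -0.6]
gripper_force: 3.9
```

```bash
python3 -m jog '[[-1,0,-0.1,0,0,0,0],[-1,0,-0.2,0,0,0,0],[-1,0,-0.3,0,0,0,0],[-1,0,-0.4,0,0,0,0]]' | egrep 'tcp|force'
python3 -m jog '[[-1,0,-0.1,0,0,0,0],[-1,0,-0.2,0,0,0,0],[-1,0,-0.3,0,0,0,0]]' | egrep 'tcp|force'
```

```text
tcp_pos: [0.6122, 0.0124, 0.044]
ft_force: [2.6, 8.7, 0.0]
gripper_force: 4.4
tcp_pos: [0.6118, 0.0108, 0.044]
ft_force: [7.3, 26.4, -2.2]
gripper_force: 13.6
```

The force jumped to 27 N, so the fence has met its stop. I back off at once and check.

```bash
python3 -m jog '[[-1,0,0.3,0,0,0,0],[-1,0,1.5,0,0,0,0],[-1,0,3,0,0,0,0],[-1,0,3,-6,0,0,0],[-1,0,0,-10,0,0,0],[-1,0,-3,-10,0,0,0],[-1,0,-3,-10,0,0,0]]'
python3 - <<'E'
from h import *
s=observe();p=camera_params('wrist');im=get_image('wrist'); save('w3.png',cv2.resize(im[60:300,:360],None,fx=2,fy=2))
p2=camera_params('top');im2=get_image('top')
o=np.array([.5895,-.0637]);a=-.2857
R=np.array([[np.cos(a),-np.sin(a)],[np.sin(a),np.cos(a)]])
print(s['tcp_pos'],s['joint_pos'])
for c in('top','wrist'):
 for q in('panel','screw_head'):
  for r in trace(c,q)[:2]:
    m=r['mask'].astype(np.uint8);cs,_=cv2.findContours(m,0,2); cc=max(cs,key=cv2.contourArea)
    z=.026 if q=='panel' else .064
    P=np.array([at(p2 if c=='top' else p,u,z,ray if c=='top' else wray)[:2] for u in cc[:,0]])
    b=(P-o)@R
    (cx,cy),wh,an=cv2.minAreaRect((b*1000).astype(np.float32)); print(c,q,r['p'],m.sum(),round(cx,1),round(cy,1),np.round(wh,1),round(an,1))
E
```

```text
time_s: 8.3
tcp_pos: [0.6023, -0.0208, 0.1444]
ee_rot: [0.146, 0.989, -0.0, 0.0]
ft_force: [-0.7, 0.3, 0.2]
finger_gap: -0.0001
gripper_force: 0.0
[ 0.60230061 -0.02075746  0.1444494 ] [-1.33336454e-01  5.61273295e-01  1.50585601e+00 -3.52056509e-04
  1.07389861e+00 -1.41070601e+00]
top panel 0.75 225 -7.5 -5.6 [18.1 87.4] 7.3
top panel 0.69 654 -246.2 -306.1 [157.3  46.6] 31.8
wrist panel 0.91 1400 -211.9 -237.8 [92.6 56.2] 71.7
wrist panel 0.84 15831 -13.1 -22.7 [120.9 148.1] 89.7
wrist screw_head 0.61 942 -5.3 52.4 [31.5 27.5] 7.3
```

View pics/w3.png

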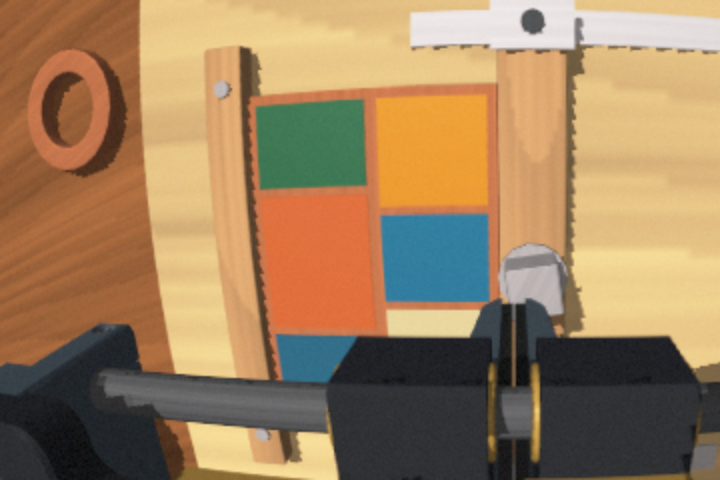

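The panel is flush with both the batten and the fence, and its measured angle is about 0.005 rad, so it is snug. Next is the yaw of the screw head, so I shift back 4 cm and zoom in.

```bash
python3 -m jog '[[1,-4,0,0,0,0,0],[1,-4,0,0,0,0,0],[1,-4,0,0,0,0,0]]' | egrep 'tcp|time'
python3 - <<'E'
from h import *
s=observe();p=camera_params('wrist');im=get_image('wrist')
np.savez('cam.npz',**{k:np.array(v) for k,v in p.items()})
o=np.array([.5895,-.0637]);a=-.2857
R=np.array([[np.cos(a),-np.sin(a)],[np.sin(a),np.cos(a)]])
R3=np.array(p['R']);t=np.array(p['t'])
def proj(X):
  c=R3@X+t; th=np.arctan2(np.hypot(c[0],c[1]),c[2]); k=th/np.hypot(c[0],c[1]); return np.array([p['cx']+p['fx']*c[0]*k,p['cy']+p['fy']*c[1]*k])
# rectified orthophoto at z=.064 about the nominal head, board axes: 0.1mm/px, col = board y, row = board x
n=500; g=(np.arange(n)-n/2)*.00014
m=np.array([[proj(np.r_[R@[x,.05+y]+o,.064]) for y in g] for x in g]).astype(np.float32)
save('w4.png',cv2.remap(im,m[...,0],m[...,1],cv2.INTER_CUBIC)); print(proj(np.r_[R@[0,.05]+o,.064]),-R3.T@t)
E
```

```text
time_s: 8.98
tcp_pos: [0.6402, -0.0309, 0.1434]
[261.86421118 159.15779549] [ 0.57024402 -0.01006692  0.29382035]
```

View pics/w4.png

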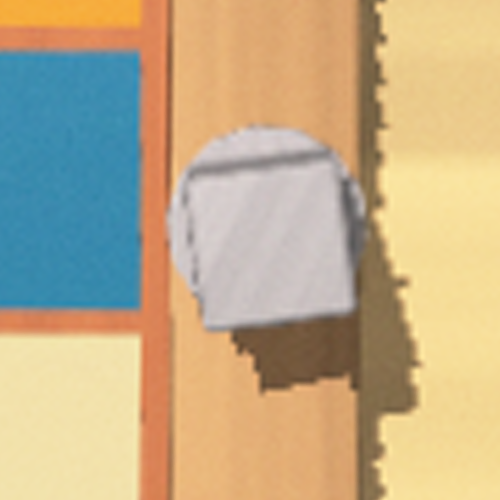

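The rectified view shows the head's top corners at about (187,178), (336,164), (355,312) and (206,328). That puts its centre at board (0, 0.053) with a yaw of about +0.11 rad. I'll grip along the fence first, where it cannot move, to centre in x, and then regrip across it.

```bash
python3 rel.py .6038 -.0128 .067 -.176
```

```text
9.025 j [-0.14  0.61  1.4   0.    1.13 -1.42] [3.97 0.69 7.66] [-1.000e-03 -1.000e-03  1.455e+00]
```

```bash
python3 -m jog '[[1,4,0.7,0,0,0,0.18],[1,4,0.7,0,0,0,0.36],[1,4,0.7,0,0,0,0.54],[1,4,0.7,0,0,0,0.72],[1,4,0.7,0,0,0,0.9],[1,4,0.7,0,0,0,1.08],[1,4,0.7,2,0,0,1.26],[1,4,0.7,5,0,0,1.455],[1,4,0.7,7.65,0,0,1.455],[1,4,0.7,7.65,0,0,1.455]]'
python3 -m jog '[[-0.35,0,0,0,0,0,0],[-0.35,0,0,0,0,0,0],[-0.35,0,0,0,0,0,0],[-0.35,0,0,0,0,0,0],[-0.35,0,0,0,0,0,0]]' | egrep -v ee
python3 -m jog '[[-0.48,0,0,0,0,0,0],[-0.48,0,0,0,0,0,0],[-0.48,0,0,0,0,0,0]]'
```

```text
time_s: 10.28
tcp_pos: [0.6026, -0.0128, 0.0661]
ee_rot: [0.766, 0.642, -0.001, -0.001]
ft_force: [-0.2, 0.3, -0.6]
finger_gap: 0.0911
gripper_force: 0.0
time_s: 10.9
tcp_pos: [0.6044, -0.0132, 0.0676]
ft_force: [-0.4, 0.5, -0.1]
finger_gap: 0.0436
gripper_force: 0.0
time_s: 11.28
tcp_pos: [0.6044, -0.0132, 0.0674]
ee_rot: [0.767, 0.642, -0.0, -0.0]
ft_force: [-0.3, 0.3, -0.7]
finger_gap: 0.0237
gripper_force: 0.0
```

```bash
python3 -m jog '[[-1,0,0,0,0,0,0],[-1,0,0,0,0,0,0],[-1,0,0,0,0,0,0]]'
python3 - <<'E'
from h import *
s=observe(); print(s['wrist_torque'], Ro.from_quat(s['ee_rot']).inv().apply(s['ft_force']))
E
```

```text
time_s: 11.65
tcp_pos: [0.6043, -0.0131, 0.0674]
ee_rot: [0.767, 0.642, -0.0, -0.0]
ft_force: [-2.5, 2.1, 1.3]
finger_gap: 0.0219
gripper_force: 30.0
[ 0.27634732  0.23504205 -0.03103727] [ 1.63884554 -2.83897445 -1.34257113]
```

```bash
python3 -m jog '[[0.1,0,0,0,0,0,0],[0.1,0,0,0,0,0,0],[0.1,0,0,0,0,0,-0.18],[0.1,0,0,0,0,0,-0.36],[0.1,0,0,0,0,0,-0.54],[0.1,0,0,0,0,0,-0.72],[0.1,0,0,0,0,0,-0.9],[0.1,0,0,0,0,0,-1.08],[0.1,0,0,0,0,0,-1.26],[0.1,0,0,0,0,0,-1.44]]' |egrep 'force|gap'
python3 -m jog '[[-0.35,0,0,0,0,0,-0.131],[-0.35,0,0,0,0,0,-0.131],[-0.35,0,0,0,0,0,-0.131],[-0.35,0,0,0,0,0,-0.131]]' | egrep 'force|gap'
python3 -m jog '[[-0.42,0,0,0,0,0,0],[-0.42,0,0,0,0,0,0]]'
```

```text
ft_force: [-0.3, -0.2, 0.2]
finger_gap: 0.0501
gripper_force: 0.0
ft_force: [-0.2, -0.3, 0.5]
finger_gap: 0.0297
gripper_force: 0.0
time_s: 13.65
tcp_pos: [0.6044, -0.0132, 0.0674]
ee_rot: [0.088, 0.996, 0.0, -0.0]
ft_force: [-0.5, 0.3, -0.2]
finger_gap: 0.0267
gripper_force: 0.0
```

```bash
python3 -m jog '[[-0.46,0,0,0,0,0,0],[-0.46,0,0,0,0,0,0]]' | egrep 'force|gap'
python3 -m jog '[[-0.49,0,0,0,0,0,0],[-0.49,0,0,0,0,0,0]]' | egrep 'force|gap'
```

```text
ft_force: [0.5, -0.5, 0.6]
finger_gap: 0.0244
gripper_force: 0.0
ft_force: [-0.1, 0.6, 0.5]
finger_gap: 0.0232
gripper_force: 0.2
```

```bash
python3 -m jog '[[-0.49,0,0,0.15,0,0,0],[-0.49,0,0,0.3,0,0,0],[-0.49,0,0,0.3,0,0,0]]' | egrep 'tcp|force|gap'
python3 -m jog '[[-0.49,0,0,0.05,0,0,0],[-0.49,0,0,0.05,0,0,0]]' | egrep 'tcp|force|gap'
```

```text
tcp_pos: [0.6044, -0.0132, 0.0643]
ft_force: [-0.0, 1.0, -0.2]
finger_gap: 0.0234
gripper_force: 0.2
tcp_pos: [0.6044, -0.0132, 0.0642]
ft_force: [-1.2, -0.5, 5.0]
finger_gap: 0.023
gripper_force: 3.1
```

```bash
python3 -m jog '[[-1,0,0,0,0,0,0],[-1,0,0,0,0,0,0],[-1,0,0,0.05,0,0,0],[-1,0,0,0.05,0,0,0]]' | egrep 'tcp|force|gap'
```

```text
tcp_pos: [0.6046, -0.0129, 0.0641]
ft_force: [-2.3, 5.4, 12.0]
finger_gap: 0.0222
gripper_force: 31.7
```

```bash
python3 -m jog '[[-1,0,0.02,0.04,0,0,0],[-1,0,0.02,0.045,0,0,0],[-1,0,0.02,0.062,0,0,0.15],[-1,0,0.02,0.078,0,0,0.3],[-1,0,0.02,0.095,0,0,0.45]]' | egrep 'tcp|force|rot'
python3 -c "
from h import *
s=observe();print(s['wrist_torque'],s['joint_pos'])"
```

```text
tcp_pos: [0.6046, -0.013, 0.0635]
ee_rot: [0.31, 0.951, 0.0, 0.0]
ft_force: [-4.6, 3.0, 20.1]
gripper_force: 32.3
[ 0.28984263  0.77936895 -0.01871993] [-1.20157531e-01  6.71552456e-01  1.56280347e+00  2.10313094e-05
  9.06343127e-01 -1.06038398e+00]
```

```bash
python3 -m jog '[[-1,0,0,0.015,0,0,0.15],[-1,0,0,0.032,0,0,0.3],[-1,0,0,0.049,0,0,0.45],[-1,0,0,0.066,0,0,0.6],[-1,0,0,0.082,0,0,0.75]]' | egrep 'tcp|force|rot'
```

```text
tcp_pos: [0.6044, -0.0131, 0.0626]
ee_rot: [0.637, 0.771, 0.0, 0.0]
ft_force: [-5.3, 1.3, 20.9]
gripper_force: 32.3
```

```bash
python3 -m jog '[[-1,0,0,0.012,0,0,0.15],[-1,0,0,0.028,0,0,0.3],[-1,0,0,0.045,0,0,0.45],[-1,0,0,0.061,0,0,0.6],[-1,0,0,0.078,0,0,0.75]]' | egrep 'tcp|force|rot'
python3 -m jog '[[-1,0,0,0.015,0,0,0.15],[-1,0,0,0.032,0,0,0.3],[-1,0,0,0.049,0,0,0.45],[-1,0,0,0.066,0,0,0.6],[-1,0,0,0.082,0,0,0.75]]' | egrep 'tcp|force|rot'
```

```text
tcp_pos: [0.6042, -0.0131, 0.0618]
ee_rot: [0.875, 0.484, -0.0, 0.0]
ft_force: [-6.9, 1.6, 21.5]
gripper_force: 32.4
tcp_pos: [0.604, -0.0128, 0.061]
ee_rot: [0.991, 0.13, -0.0, -0.0]
ft_force: [-8.2, 3.8, 21.2]
gripper_force: 32.4
```

```bash
python3 -m jog '[[-1,0,0,0.012,0,0,0.15],[-1,0,0,0.028,0,0,0.3],[-1,0,0,0.045,0,0,0.45],[-1,0,0,0.061,0,0,0.6],[-1,0,0,0.075,0,0,0.72]]' | egrep 'tcp|force|rot'
python3 -c "
from h import *
s=observe();print(s['wrist_torque'],s['joint_pos'])"
```

```text
tcp_pos: [0.6041, -0.0126, 0.0602]
ee_rot: [0.974, -0.227, -0.0, -0.0]
ft_force: [-6.5, 3.9, 20.8]
gripper_force: 32.3
[0.97970975 1.34155056 0.05775642] [-1.19911586e-01  6.76052980e-01  1.56532034e+00  5.01997779e-04
  9.00525046e-01  1.90916945e+00]
```

Turned 3.42 rad and sunk about 3.8 mm, with steady force throughout. I relax, open and lift.

```bash
python3 -m jog '[[-1,0,0,-0.1,0,0,0],[-0.2,0,0,-0.12,0,0,0],[-0.2,0,0,-0.12,0,0,0],[0,0,0,-0.12,0,0,0],[0,0,0,-3,0,0,0],[0,0,0,-8,0,0,0],[0,0,0,-12,0,0,0],[0,0,0,-12,0,0,0]]'
python3 - <<'E'
from h import *
s=observe();p=camera_params('wrist');im=get_image('wrist'); save('w5.png',im)
E
```

```text
time_s: 19.4
tcp_pos: [0.6061, -0.0133, 0.1823]
ee_rot: [0.974, -0.225, 0.003, -0.0]
ft_force: [0.3, 0.4, -0.5]
finger_gap: 0.0456
gripper_force: 0.0
```

View pics/w5.png

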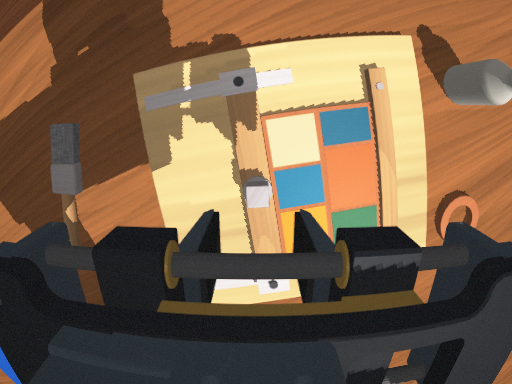

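Run:
```python
from h import *
p=camera_params('wrist');im=get_image('wrist')
o=np.array([.5895,-.0637]);a=-.2857
R=np.array([[np.cos(a),-np.sin(a)],[np.sin(a),np.cos(a)]]);R3=np.array(p['R']);t=np.array(p['t'])
def proj(X):
  c=R3@X+t; th=np.arctan2(np.hypot(c[0],c[1]),c[2]); k=th/np.hypot(c[0],c[1]); return np.array([p['cx']+p['fx']*c[0]*k,p['cy']+p['fy']*c[1]*k])
m=np.array([[proj(np.r_[R@[x,y]+o,.026]) for y in np.arange(-.12,.09,.00035)] for x in np.arange(-.03,.13,.00035)]).astype(np.float32)
save('w6.png',cv2.remap(im,m[...,0],m[...,1],cv2.INTER_CUBIC))
```

```text
(no output)
```

View pics/w6.png

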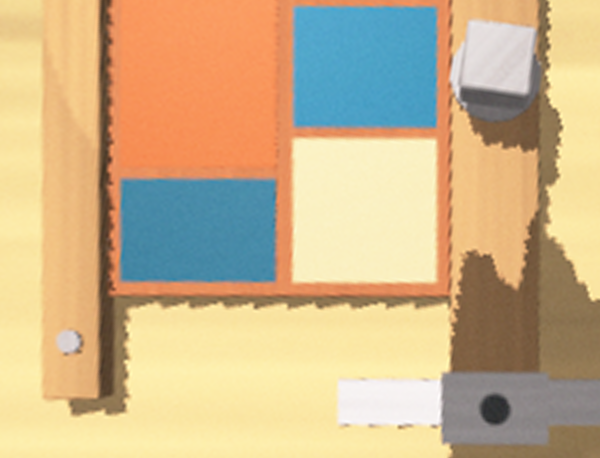

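The rectified view shows the panel flush with the batten face (x≈108) and the fence (x≈449), and square to both. I'm handing in.

```bash
python3 -c "
from cell import *
print(hand_in())"
```

```text
the job is handed in; nothing more can be done
None
```

The job is handed in: the glass panel is snug and square between fence and batten, the screw is turned about 3.4 rad and sunk about 3.8 of its 4 mm, and the gripper is open and clear; the closest call was a brief 27 N at the fingers when the fence stopped, roughly 22 N on the glass against its 25 N limit, and the hand-in reported no verdict.

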